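# Air the damp box with its elbow lever

## Robot

A 6-joint arm with a two-finger parallel gripper is mounted at the origin on the work surface. World frame = base frame: x ahead of the robot, y to its left, z up, the work surface at z = 0. Lengths are in m, angles in rad, forces in N, time in s.
With the tool pointing down it reaches from about 0.35 to 0.8 m from the base axis. Payload 7.3 kg.
Tool frame: the origin (TCP) lies on the mounting face of the last link; the fingertips stand 173 mm ahead of it and the grasp point (between the pads) lies 155 mm ahead of it (bot.tcp_to_tips is the distance from the TCP to the fingertips, in m); z points along the fingers, x is the direction in which the jaws open and shut, and the axes are right-handed (so a half turn about z gives the same grasp; the last joint's range is limited). The gripper opens to 85 mm and grips with 20 to 120 N. Pads are 22 mm wide; open, the fingers measure 114 mm over their backs; the gripper's body (76 mm by 85 mm) begins 54 mm behind the grasp point. The pads swing forward as they close: fully open they stand 13 mm farther back than shut.
Start: joints at [-1.467, 0.342, 1.524, -0, 1.275, -0.146], TCP at [0.13, -0.509, 0.405] pointing down, gripper open.
Joint ranges: [-2.53, 2.53], [-0.77, 2.02], [0.04, 2.7], [-1, 4.14], [0.28, 2.66], [-3.11, 3.11]. Speed limits (rad/s): [2.57, 2.57, 3.14, 3.14, 3.14, 3.14].

## Interface

Orientations are given as a unit quaternion [x, y, z, w].
In Python, from workcell import bot gives the robot as it stands.
- The arm moves only by the tool drive_tool, never from a script. Its argument "plan" is a list that holds one entry, the list of rows, each a list of 7 numbers: the shift along the world's x, y, z in m, then the turn, a rotation vector about the world's x, y, z in rad, then the finger opening in m, from 0 to 0.0854. A call has 1 to 10 rows; each row is the pose to reach, as a shift and turn from the pose commanded when the call began; what a row does not reach only later rows make up. A row lasts 1/8 s, in which the tool goes at most 62.5 mm and 10.7 degrees, less where a joint would pass 70% of its speed; a pose out of reach is approached as far as the arm can. A call with a gripper value outside its range is refused whole. The fingers move at their own pace and stop on an object; "squeeze" is the grip in N (left out, the last holds). Time passes only in rows, so rows that repeat a pose let the fingers close. It gives the time, the measured TCP pose, the force and the opening at its end, in the units of the state.
- bot.sense(): the state, without advancing time (a new reading comes with each control period).
- bot.grab_frame(name): name is "scene" or "top" or "wrist"; returns the picture (420x560x3 uint8, red, green, blue); there is no depth.
- bot.camera_info(name): a dict with "intrinsics" (3x3 intrinsics, pixels), "R" (3x3) and "t" (3): a world point X has camera coordinates R X + t; the wrist camera has in their place "tool_from_camera" (4x4, takes a point from camera to tool coordinates, whose origin is the TCP and whose axes are the tool frame's). Camera axes: x right, y down, z forward; pixel columns grow to the right and rows downward; lengths in m; the calibration is good to about 2 mm. A picture is of the moment at which its call begins: read the wrist's pose just before it. camera_info takes no time and is no camera call.
- bot.finish_job(): hands the job in, once; it reports no verdict.
The state is a dict: "time": time; "qpos": joint angles; "dq": joint speeds; "joint_torque": joint torques, N m; "position": TCP position; "orientation": TCP orientation; "wrist_force": force on the tool from outside, world axes, zero at the start; "torque": the same for the moment, N m; "grip_width": opening from 0.0 (shut) to 1.0 (fully open).
Only numpy, scipy, OpenCV 4.12 (cv2) and the standard library are available. Lean on these libraries where they do the work, as an engineer would, in place of code of your own. Each camera call takes 0.05 s, during which the arm holds its last target. There are 200 camera calls.

## Task

Air the potter's damp box: with the closed fingertips press down the orange pad at the long end of the lever until the free (red) edge of the heavy lid has risen at least 3 cm, and keep it up for three to four seconds. Then let the pad come back up slowly under your fingertips, so that the lid closes gently instead of dropping, and move clear. Do not touch the lid itself, do not lift the lever out of its notches, and leave the pots standing around it alone.

Things in the scene. Friction and masses are not known exactly. Their poses are not given: they have to be found in the camera images.
- damp_box: Fixed unit on a grey T-shaped board (470 mm long, 12 thick): wooden chest 160 long, 240 wide, 133 mm high, and a blue stand, two notched cheeks (159 mm high) that carry the lever's pin. Origin on the table under the pin, which rests 135 mm up. +x: level, from pin to chest (walls at x = 115 to 275 mm); -x: along the lever to its pad; z up. A stop post, 86 mm high, stands under the long arm at x = -130 mm.
- lever: Loose wooden bar 290 x 30 x 16 mm, 0.55 kg, its 12 mm cross pin lying in open notches. Origin mid-pin. At rest its z is up, -x points (from above) along the long arm to the pad, and the bar rises 0.25 rad to the pad. A steel roller on the short arm, 85 mm from the pin, rests 3 mm below the lid's overhang; pressing the pad (0.55 rad to the stop) lifts the lid. Let go, it tips back to rest.
- lever_pad (a point): Centre of the upper face of the round orange pad (diameter 60, 12 mm thick) at the long end, 210 mm from the pin. At rest 202 mm above the table, at the stop about 91. It takes 1 to 2 N until the roller meets the lid, then 4 to 9 N. A 3 cm lid rise needs about 75 mm of pad travel; the stop comes at about 110 mm.
- lid_edge (a point): Middle of the free edge of the lid (front edge, with a red strip), 137 mm above the table when shut. The lid is a wood and plaster slab 210 x 270 x 30 mm of about 2 to 3 kg, hinged 210 mm behind this edge at the far side of the chest.
- lid (a joint): Opening angle of the lid in rad: 0 shut, positive open; 0.143 is 3 cm of rise at the free edge, about 0.21 with the lever on its stop. The lid falls shut by itself unless held.
- bird_jug: A small unfired brown clay jug with a narrow neck, 72 mm wide, 116 mm high; origin at the centre of its foot. To be left alone.
- slip_cup: A grey cup, 66 mm wide, 75 mm high; origin at the centre of its foot. To be left alone.
- glaze_jar: A blue jar with a white cap, 52 mm wide, 80 mm high; origin at the centre of its foot. To be left alone.

How it is judged:
On the way:
1. the lid is held up by the fingers pressing the lever, its free edge raised about 3 cm (lid beyond 0.13 rad), for 2.7 s without a break (value of joint lid above 0.13 rad and contact force between the fingers and lever above 0.3 N), for 2.7 s.
At the end, for the whole second after the job is handed in: The lid is shut (under 0.02 rad), the lever is back at rest in its notches (pin within 8 mm of its height, tilt within 0.06 rad of rest, under 0.02 m/s), and jug, cup and jar are within 25 mm of where they stood (value of joint lid below 0.02 rad and linear speed of lever below 0.02 m/s and distance between lever and damp_box below 0.143 m and angle between lever's own z axis and vertical below 0.06 rad and distance of each of bird_jug, slip_cup, glaze_jar from where it was at the start of the episode below 0.025 m); the robot touches nothing.
It fails at once if the lid drops (closes faster than 1.2 rad/s) (velocity of joint lid below -1.2 rad/s).
It fails at once if the robot pushes on the lid itself (over 1 N) (contact force between any of the fingers, the arm and lid above 1 N).
It fails at once if the lever is lifted out of its notches (pin 12 mm up) (z of lever in the frame of damp_box above 0.147 m).
It fails at once if a pot is shoved, lifted or tipped (distance of any of bird_jug, slip_cup, glaze_jar from where it was at the start of the episode above 0.025 m or angle between any of bird_jug, slip_cup, glaze_jar's own z axis and vertical above 0.35 rad).
It also fails if it takes over 53 s, if anything falls off the work surface, if the arm or the gripper's body presses on something with over 40 N, if the wrist force passes 120 N, or if a joint passes its speed limit or range.

## Working session

There is one attempt and no reset: what is moved stays moved. The work goes in short steps, Python scripts to look and compute and a tool call to move; the robot and the scene stay as the last step left them, time stands still between calls to the robot, and variables do not carry over. Pictures are saved under pics/ and viewed, about 8 in all and at most 12, crops included, and the job is handed in when it is done.

Besides the shell and the picture viewer there is one more tool, called after "Call:" by a JSON object that holds its "name" and its "arguments", one argument or row to a line. drive_tool: Moves the arm, as the interface text tells. Its arguments: {"type":"object","properties":{"plan":{"type":"array","items":{"type":"array","items":{"type":"array","items":{"type":"number"}}}},"squeeze":{"type":"number"}},"required":["plan"]}

```bash
mkdir -p pics; python3 - <<'E'
from workcell import bot
import cv2,numpy as np
s=bot.sense();print(s['time'],s['position'],s['orientation'],s['grip_width'],bot.tcp_to_tips)
ims=[]
for n in("scene","top"):
    im=bot.grab_frame(n);cv2.imwrite(f'pics/{n}0.png',im[:,:,::-1])
    i=bot.camera_info(n);print(n,i)
    h=cv2.cvtColor(im,cv2.COLOR_RGB2HSV)
    for nm,lo,hi in(("orange",(8,150,120),(22,255,255)),("red",(0,150,80),(6,255,255))):
        m=cv2.inRange(h,lo,hi);k,l,st,c=cv2.connectedComponentsWithStats(m)
        for j in range(1,k):
            if st[j,4]>40:print(nm,st[j],c[j])
E
```

```text
0.0 [ 0.12980414 -0.50856051  0.40403411] [ 7.89694473e-01 -6.13499853e-01 -5.21301321e-04 -5.45705469e-04] 1.0033247930960996 0.1734
scene {'intrinsics': array([[511.06388238,   0.        , 270.58506725],
       [  0.        , 511.06388238, 208.64960046],
       [  0.        ,   0.        ,   1.        ]]), 'R': array([[ 0.54819246,  0.83608   ,  0.02133689],
       [ 0.51760251, -0.31911632, -0.79388439],
       [-0.65694191,  0.44624546, -0.60769426]]), 't': array([-0.42683737, -0.13947105,  1.54266786])}
orange [393 102  52  15 419] [421.62052506 106.74463007]
orange [121 202 104  21 898] [159.89643653 212.08797327]
orange [246 254  10   8  62] [250.35483871 257.30645161]
orange [249 267  17  26 234] [257.75213675 278.14102564]
red [460 149  31  16 285] [474.04912281 157.45263158]
red [241 173  46  70 408] [263.87254902 208.23284314]
top {'intrinsics': array([[472.78524711,   0.        , 274.6496193 ],
       [  0.        , 472.78524711, 211.26214732],
       [  0.        ,   0.        ,   1.        ]]), 'R': array([[-0.01042233, -0.99993351, -0.00493486],
       [-0.98900391,  0.01103624, -0.14747698],
       [ 0.14752164,  0.00334355, -0.98905318]]), 't': array([0.15650768, 0.63687889, 1.21138366])}
orange [388 250  27  25 500] [401.138 262.124]
red [274 189  23 107 389] [284.83804627 244.        ]
```

View pics/scene0.png

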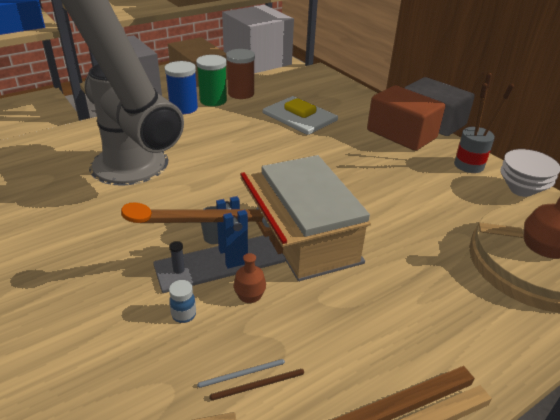

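View pics/top0.png

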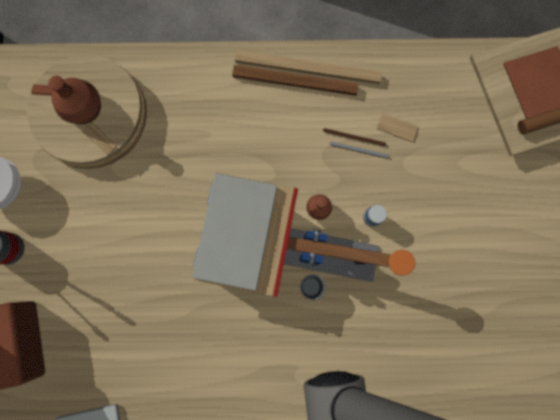

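```bash
python3 - <<'E'
from workcell import bot
import cv2,numpy as np
def ray(n,u,v,z):
    i=bot.camera_info(n);R=i['R'];c=-R.T@i['t'];d=R.T@np.linalg.solve(i['intrinsics'],[u,v,1]);return c+d*(z-c[2])/d[2]
im=cv2.imread('pics/scene0.png');h=cv2.cvtColor(im,cv2.COLOR_BGR2HSV)
m=cv2.inRange(h,(5,220,180),(14,255,255));k,l,st,c=cv2.connectedComponentsWithStats(m)
for j in range(1,k):
    if st[j,4]>40:print(st[j],c[j])
p=ray('top',401.1,262.1,.202);print('pad top',p)
print('pad scene',ray('scene',137,212,.202))
e1,e2=ray('top',295.5,190,.137),ray('top',275.5,295,.137);mid=(e1+e2)/2;print('edge',e1,e2,mid, (mid-p)[:2], np.linalg.norm((mid-p)[:2]))
for n,u,v,z in(('jar',376,214,.08),('jug',320,200,.1),('cup',312,286,.075)):print(n,ray('top',u,v,z))
s=bot.sense();t=s['position'];print('tcp',t,'shift xy',p[:2]-t[:2])
E
```

```text
[123 203  28  16 345] [136.35362319 210.36521739]
pad top [ 0.49441675 -0.13959379  0.202     ]
pad scene [ 0.50297132 -0.14482249  0.202     ]
edge [0.6780984  0.09689706 0.137     ] [0.42130338 0.14940274 0.137     ] [0.54970089 0.1231499  0.137     ] [0.05528414 0.26274369] 0.26849689358584405
jar [ 0.62360621 -0.11275519  0.08      ]
jug [0.65855519 0.03311234 0.1       ]
cup [0.44120559 0.05654605 0.075     ]
tcp [ 0.129787   -0.50857596  0.40409851] shift xy [0.36462976 0.36898218]
```

Call:
{"name": "drive_tool", "arguments": {
  "plan": [
    [[0.02, 0.02, 0.02, 0, 0, 0, 0], [0.06, 0.06, 0.03, 0, 0, 0, 0], [0.1, 0.1, 0.03, 0, 0, 0, 0], [0.14, 0.142, 0.03, 0, 0, 0, 0], [0.185, 0.187, 0.03, 0, 0, 0, 0], [0.23, 0.232, 0.03, 0, 0, 0, 0], [0.275, 0.277, 0.03, 0, 0, 0, 0], [0.315, 0.318, 0.03, 0, 0, 0, 0], [0.345, 0.348, 0.03, 0, 0, 0, 0], [0.365, 0.368, 0.03, 0, 0, 0, 0]]
  ]
}}

```text
time: 1.35
position: [0.4959, -0.1389, 0.4343]
orientation: [0.79, -0.613, -0.0, 0.0]
wrist_force: [-0.8, -0.1, 0.9]
grip_width: -0.0
```

Call:
{"name": "drive_tool", "arguments": {
  "plan": [
    [[0, 0, -0.01, 0, 0, 0, 0], [0, 0, -0.025, 0, 0, 0, 0], [0, 0, -0.035, 0, 0, 0, 0], [0, 0, -0.04, 0, 0, 0, 0], [0, 0, -0.04, 0, 0, 0, 0]]
  ]
}}

```text
time: 1.98
position: [0.4946, -0.1411, 0.3944]
orientation: [0.789, -0.614, -0.0, 0.0]
wrist_force: [-0.1, 0.0, 0.2]
grip_width: 0.001
```

```bash
python3 - <<'E'
from workcell import bot
import cv2,numpy as np
s=bot.sense();print(s['time'],s['position'],s['orientation'],s['grip_width'],s['wrist_force'])
a=bot.grab_frame('scene');b=bot.grab_frame('wrist')
im=np.hstack([cv2.resize(a[120:330,70:350],(400,300)),cv2.resize(b,(400,300))])
cv2.imwrite('pics/c1.png',im[:,:,::-1])
E
```

```text
1.975 [ 0.49455931 -0.1411446   0.39444421] [ 7.89415777e-01 -6.13858822e-01 -2.57189019e-04  1.09734624e-04] 0.0009345100031150195 [-0.05426999  0.02592514  0.16507302]
```

View pics/c1.png

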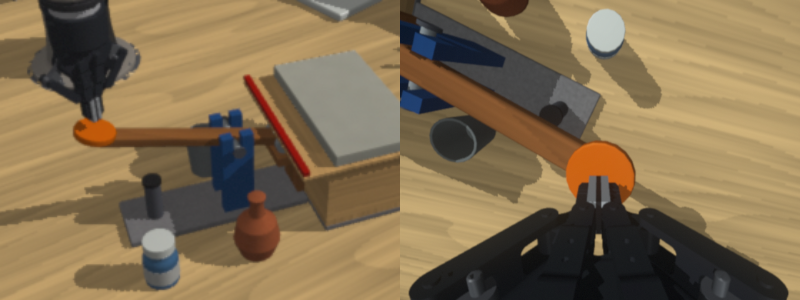

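Call:
{"name": "drive_tool", "arguments": {
  "plan": [
    [[0, 0, -0.01, 0, 0, 0, 0], [0, 0, -0.018, 0, 0, 0, 0], [0, -0.001, -0.024, 0, 0, 0, 0], [0, -0.003, -0.03, 0, 0, 0, 0], [-0.001, -0.004, -0.036, 0, 0, 0, 0], [-0.001, -0.006, -0.042, 0, 0, 0, 0], [-0.001, -0.007, -0.048, 0, 0, 0, 0], [-0.002, -0.008, -0.054, 0, 0, 0, 0], [-0.002, -0.009, -0.06, 0, 0, 0, 0], [-0.002, -0.009, -0.066, 0, 0, 0, 0]]
  ]
}}

```text
time: 3.32
position: [0.493, -0.1502, 0.3292]
orientation: [0.79, -0.613, 0.001, 0.0]
wrist_force: [-1.1, -2.0, 6.1]
grip_width: -0.001
```

```bash
python3 - <<'E'
from workcell import bot
import cv2,numpy as np
s=bot.sense();print(s['time'],s['position'],s['wrist_force'])
a=bot.grab_frame('scene');b=bot.grab_frame('wrist')
im=np.hstack([cv2.resize(a[120:330,70:350],(400,300)),cv2.resize(b,(400,300))])
cv2.imwrite('pics/c2.png',im[:,:,::-1])
E
```

```text
3.325 [ 0.49300724 -0.15015367  0.32915061] [-1.07915053 -2.02474489  6.13243695]
```

View pics/c2.png

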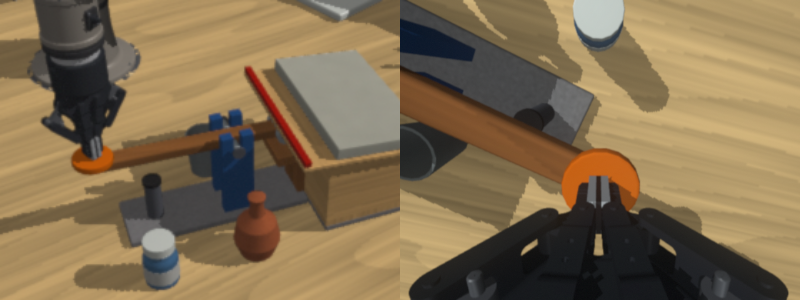

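The lid is lifting (red edge above the chest wall), the tips sit mid-pad, and the force is about 6 N. I'll press on to about 92 mm of travel and hold.

Call:
{"name": "drive_tool", "arguments": {
  "plan": [
    [[0, -0.001, -0.006, 0, 0, 0, 0], [0, -0.001, -0.012, 0, 0, 0, 0], [0, -0.001, -0.018, 0, 0, 0, 0], [0, -0.001, -0.024, 0, 0, 0, 0], [0, -0.001, -0.03, 0, 0, 0, 0], [0, -0.001, -0.035, 0, 0, 0, 0], [0, 0, -0.04, 0, 0, 0, 0], [0, 0, -0.044, 0, 0, 0, 0], [0, 0, -0.046, 0, 0, 0, 0], [0, 0, -0.046, 0, 0, 0, 0]]
  ]
}}

```text
time: 4.68
position: [0.4931, -0.1499, 0.2831]
orientation: [0.79, -0.614, 0.001, -0.0]
wrist_force: [0.3, -0.1, 5.1]
grip_width: -0.003
```

```bash
python3 - <<'E'
from workcell import bot
import cv2,numpy as np
s=bot.sense();print(s['time'],s['position'],s['wrist_force'])
a=bot.grab_frame('scene');b=bot.grab_frame('wrist')
im=np.hstack([cv2.resize(a[120:330,70:350],(400,300)),cv2.resize(b,(400,300))])
cv2.imwrite('pics/c3.png',im[:,:,::-1])
def ray(n,u,v):
    i=bot.camera_info(n);R=i['R'];return -R.T@i['t'],R.T@np.linalg.solve(i['intrinsics'],[u,v,1])
o=cv2.imread('pics/scene0.png')[:,:,::-1]
for x in(o,a):
    h=cv2.cvtColor(np.ascontiguousarray(x),cv2.COLOR_RGB2HSV)
    m=cv2.inRange(h,(0,150,80),(6,255,255))[165:245,238:292]
    v,u=np.nonzero(m);k=(np.abs(u+238-264)<=3);r=v[k].mean()+165;print('red row at col264',r)
    # vertical height at that plane: edge point x,y on line through edge
    c,d=ray('scene',264,r)
    p0=np.array([.5497,.1231]);e=np.array([.2568,-.0525])
    A=np.c_[d[:2],-e];t=np.linalg.solve(A,p0-c[:2])[0];print('edge height',(c+t*d)[2])
E
```

```text
4.675 [ 0.49307746 -0.14994483  0.28314926] [ 0.30869427 -0.10065574  5.1247255 ]
red row at col264 208.59420289855072
edge height 0.14280240717950476
red row at col264 190.78571428571428
edge height 0.19034794263926702
```

View pics/c3.png

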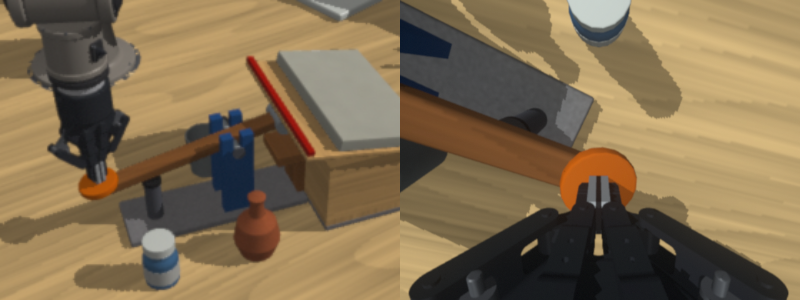

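Call:
{"name": "drive_tool", "arguments": {
  "plan": [
    [[0, 0, 0, 0, 0, 0, 0], [0, 0, 0, 0, 0, 0, 0], [0, 0, 0, 0, 0, 0, 0], [0, 0, 0, 0, 0, 0, 0], [0, 0, 0, 0, 0, 0, 0], [0, 0, 0, 0, 0, 0, 0], [0, 0, 0, 0, 0, 0, 0], [0, 0, 0, 0, 0, 0, 0], [0, 0, 0, 0, 0, 0, 0], [0, 0, 0, 0, 0, 0, 0]]
  ]
}}

```text
time: 6.02
position: [0.493, -0.1499, 0.2832]
orientation: [0.79, -0.614, 0.001, -0.0]
wrist_force: [-0.5, -0.8, 5.0]
grip_width: -0.001
```

Call:
{"name": "drive_tool", "arguments": {
  "plan": [
    [[0, 0, 0, 0, 0, 0, 0], [0, 0, 0, 0, 0, 0, 0], [0, 0, 0, 0, 0, 0, 0], [0, 0, 0, 0, 0, 0, 0], [0, 0, 0, 0, 0, 0, 0], [0, 0, 0, 0, 0, 0, 0], [0, 0, 0, 0, 0, 0, 0], [0, 0, 0, 0, 0, 0, 0], [0, 0, 0, 0, 0, 0, 0], [0, 0, 0, 0, 0, 0, 0]]
  ]
}}

```text
time: 7.28
position: [0.493, -0.15, 0.2832]
orientation: [0.79, -0.614, 0.001, -0.0]
wrist_force: [-0.6, 0.5, 5.6]
grip_width: 0.001
```

Call:
{"name": "drive_tool", "arguments": {
  "plan": [
    [[0, 0, 0.002, 0, 0, 0, 0], [0, 0, 0.006, 0, 0, 0, 0], [0, 0, 0.01, 0, 0, 0, 0], [0, 0, 0.014, 0, 0, 0, 0], [0, -0.001, 0.018, 0, 0, 0, 0], [0, -0.001, 0.022, 0, 0, 0, 0], [0, -0.001, 0.026, 0, 0, 0, 0], [0, -0.001, 0.03, 0, 0, 0, 0], [0, -0.001, 0.034, 0, 0, 0, 0], [0, 0, 0.038, 0, 0, 0, 0]]
  ]
}}

```text
time: 8.52
position: [0.4928, -0.1498, 0.321]
orientation: [0.79, -0.613, 0.0, 0.0]
wrist_force: [0.4, 0.5, 4.6]
grip_width: 0.005
```

Call:
{"name": "drive_tool", "arguments": {
  "plan": [
    [[0, 0, 0.004, 0, 0, 0, 0], [0, 0, 0.008, 0, 0, 0, 0], [0, 0, 0.012, 0, 0, 0, 0], [0, 0.001, 0.016, 0, 0, 0, 0], [0, 0.001, 0.02, 0, 0, 0, 0], [0, 0.002, 0.024, 0, 0, 0, 0], [0.001, 0.003, 0.028, 0, 0, 0, 0], [0.001, 0.004, 0.032, 0, 0, 0, 0], [0.001, 0.005, 0.036, 0, 0, 0, 0], [0.001, 0.006, 0.04, 0, 0, 0, 0]]
  ]
}}

```text
time: 9.78
position: [0.4939, -0.1438, 0.3611]
orientation: [0.79, -0.614, 0.0, 0.0]
wrist_force: [0.2, 0.8, 4.7]
grip_width: -0.003
```

Call:
{"name": "drive_tool", "arguments": {
  "plan": [
    [[0, 0.001, 0.003, 0, 0, 0, 0], [0, 0.002, 0.006, 0, 0, 0, 0], [0, 0.003, 0.009, 0, 0, 0, 0], [0.001, 0.003, 0.012, 0, 0, 0, 0], [0.001, 0.003, 0.015, 0, 0, 0, 0], [0.001, 0.003, 0.018, 0, 0, 0, 0], [0.001, 0.003, 0.024, 0, 0, 0, 0], [0.001, 0.003, 0.04, 0, 0, 0, 0], [0.001, 0.003, 0.065, 0, 0, 0, 0], [0.001, 0.003, 0.09, 0, 0, 0, 0]]
  ]
}}

```text
time: 11.02
position: [0.4947, -0.1407, 0.4516]
orientation: [0.79, -0.614, -0.0, 0.0]
wrist_force: [0.2, -0.2, 0.3]
grip_width: -0.001
```

Call:
{"name": "drive_tool", "arguments": {
  "plan": [
    [[0, -0.01, 0.01, 0, 0, 0, 0], [0, -0.03, 0.01, 0, 0, 0, 0], [0, -0.06, 0.01, 0, 0, 0, 0], [-0.01, -0.1, 0.01, 0, 0, 0, 0], [-0.02, -0.14, 0.01, 0, 0, 0, 0], [-0.03, -0.17, 0.01, 0, 0, 0, 0], [-0.03, -0.18, 0.01, 0, 0, 0, 0], [-0.03, -0.18, 0.01, 0, 0, 0, 0], [-0.03, -0.18, 0.01, 0, 0, 0, 0]]
  ]
}}

```text
time: 12.15
position: [0.4651, -0.3201, 0.4604]
orientation: [0.79, -0.613, -0.0, -0.0]
wrist_force: [0.0, 0.4, 0.9]
grip_width: 0.003
```

```bash
python3 - <<'E'
from workcell import bot
import cv2,numpy as np
s=bot.sense();print(s['time'],s['position'],s['wrist_force'])
a=bot.grab_frame('scene');b=bot.grab_frame('top')
im=np.hstack([cv2.resize(a[120:330,70:350],(400,300)),cv2.resize(b,(400,300))])
cv2.imwrite('pics/c4.png',im[:,:,::-1])
for n,y in(('scene',a),('top',b)):
  for x in(cv2.imread(f'pics/{n}0.png')[:,:,::-1],y):
    h=cv2.cvtColor(np.ascontiguousarray(x),cv2.COLOR_RGB2HSV)
    m=cv2.inRange(h,(0,150,80),(6,255,255))
    r=m[165:245,238:292] if n=='scene' else m[185:300,270:300]
    o=cv2.inRange(h,(5,220,180),(14,255,255)) if n=='scene' else cv2.inRange(h,(8,150,120),(22,255,255))
    o=o[190:280,110:160] if n=='scene' else o[230:300,380:420]
    print(n,np.argwhere(r).mean(0),np.argwhere(o).mean(0))
E
```

```text
12.15 [ 0.46507766 -0.32008856  0.46040438] [0.01464723 0.44335067 0.89834981]
scene [43.23284314 25.87254902] [20.36521739 26.35362319]
scene [43.24817518 25.84671533] [20.32248521 26.75739645]
top [59.         14.83804627] [32.124 21.138]
top [59.23869347 14.80150754] [31.99398798 20.7254509 ]
```

View pics/c4.png

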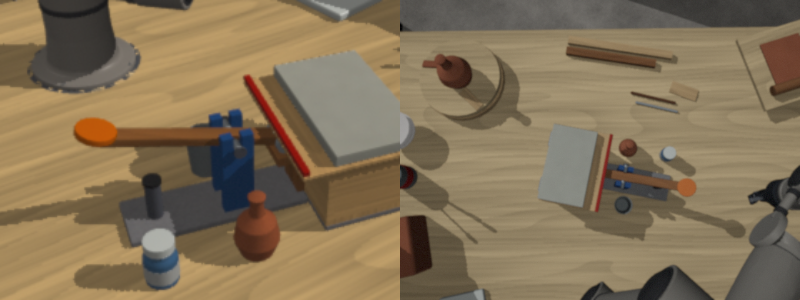

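The lid is shut, the lever is back at rest in its notches, and the pots are where they stood. The arm is clear.

```bash
python3 -c "
from workcell import bot
print(bot.finish_job())"
```

```text
the job is handed in; nothing more can be done
None
```

I pressed the pad down about 92 mm with the closed fingertips and held the lid up for an estimated 3.8 s at about 5 N. I then let the pad rise at about 30 mm/s under the fingertips, moved the arm clear, and handed the job in at about 12 s.

- **While held:** The camera put the lid edge 4 to 5 cm up, against about 3.8 cm expected from the pad travel. That height is rough, but both figures are above 3 cm. The fingertips stayed in the middle of the pad.
- **On release:** The force was still about 5 N with the pad some 14 mm short of its rest height, so the lever was held nearly to the end. I did not measure the lid's closing speed directly.
- **At the end:** The pad and the red edge were back within about half a pixel of their starting image positions in both views. In the last pictures the pots stood where they were. I checked the pots by eye only. The wrist force was under 1 N.

No check failed; the height figures above are the only ones that disagreed.

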